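# Trip the spring clamp that holds the loose lens blank

## Task

Three spring clamps for lens blanks stand side by side on the bench: one is already closed on its blank, one is cocked but empty, and one is cocked with a blank lying loose in front of its jaw. With the fingertips, lightly press down the catch pad of the clamp with the loose blank until its plunger springs forward and grips the blank against the two stop pins, then let go of the pad and withdraw. Do not touch or lift any blank, do not pull the knobs, and leave the other two clamps and the things around them alone.

Things in the scene. Friction and masses are not known exactly. Their poses are not given: they have to be found in the camera images.
- clamp_a: fixed spring clamp, base 150 x 68 x 10 mm, the one to trip: cocked, a blank loose in it. Origin: centre of underside; x level from the black pull knob towards the two stop pins, y across, z up. In mm along x: knob -108 to -97 (if cocked), catch pad -99 to -77, cheeks to -14 (40 high), slick jaw face -5 (if cocked), rubber bed +2 to +66 (top at z 12), pins at +60, y +/-23, 28 high. Highest: the pad, 52.
- pad_a (a point): centre of the top of clamp_a's catch pad, a level ribbed steel plate 22 mm along the clamp x 24 mm across, 52 mm above the bench. Its hinge lies 26 mm further along clamp x and 16 mm lower, so it tips and draws back a little as it goes down. Sprung: 1 to 2 N at first, 3 to 4 N when the plunger lets go after 2 to 4 mm, 4 to 5 N beyond; solid stop at 8 to 9 mm; comes up by itself.
- catch_a (a joint): angle of clamp_a's catch (rad): 0 up and latched, about 0.15 where the plunger lets go, 0.36 fully down; springs back to 0
- plunger_a (a joint): travel of clamp_a's plunger (m): 0 cocked, about 0.012 when the jaw grips the 59 mm blank against both pins; driven forward by a spring of 2 to 2.5 N, damped, in about 0.1 s
- blank_a_centre (a point): centre (half-way up) of the loose clear lens blank, a disc 59 mm across and 8 mm thick, lying flat on clamp_a's rubber bed 5 to 9 mm short of the pins; gripped, its centre lies 36.5 mm from clamp_a's origin along clamp x, on the middle line
- clamp_b: fixed spring clamp, base 150 x 68 x 10 mm, closed on a blank (knob, jaw 19 further on); leave alone. Origin: centre of underside; x level from the black pull knob towards the two stop pins, y across, z up. In mm along x: knob -108 to -97 (if cocked), catch pad -99 to -77, cheeks to -14 (40 high), slick jaw face -5 (if cocked), rubber bed +2 to +66 (top at z 12), pins at +60, y +/-23, 28 high. Highest: the pad, 52.
- catch_b (a joint): catch of clamp_b (rad), as catch_a; stays at 0
- plunger_b (a joint): plunger of clamp_b (m): about 0.019, closed on its blank
- blank_b_centre (a point): centre of the clear lens blank, 53 mm across and 7 mm thick, gripped in clamp_b
- clamp_c: fixed spring clamp, base 150 x 68 x 10 mm, cocked but empty; leave alone. Origin: centre of underside; x level from the black pull knob towards the two stop pins, y across, z up. In mm along x: knob -108 to -97 (if cocked), catch pad -99 to -77, cheeks to -14 (40 high), slick jaw face -5 (if cocked), rubber bed +2 to +66 (top at z 12), pins at +60, y +/-23, 28 high. Highest: the pad, 52.
- catch_c (a joint): catch of clamp_c (rad), as catch_a; stays at 0
- plunger_c (a joint): plunger of clamp_c (m): 0, cocked; stays cocked
- block: cork sanding block, 46 x 76 x 26 mm, lying on the bench; bystander
- red_driver: small screwdriver with red handle, 156 mm long, 20 mm thick, lying on the bench; bystander
- bush: steel bush, a ring 22 mm across, 14 mm high, standing on the bench; bystander
- tweezer: steel tweezers, 115 mm long, 8 mm high, lying on the bench; bystander
There are look-alikes about, which are no part of the job. Leave any pink or purple look-alike of the part that bears blank_a_centre alone.

How it is judged:
By the outcome, as a careful person would: the job done as asked, in the order asked, and still so for the second after the job is handed in, with the robot touching nothing.
It also fails if it takes over 32 s, if anything falls off the work surface, if the arm or the gripper's body presses on something with over 40 N, if the wrist force passes 120 N, or if a joint passes its speed limit or range.

## Robot

A 7-joint arm with a two-finger parallel gripper is mounted at the origin on a cart in front of the work surface, level with it; the furniture and walls round the work are solid. World frame = base frame: x ahead of the robot, y to its left, z up, the work surface at z = 0. Lengths are in m, angles in rad, forces in N, time in s.
With the tool pointing down it reaches from about 0.4 to 0.9 m from the base axis. Payload 5.5 kg.
Tool frame: the origin (TCP) lies midway between the tips of the shut fingers; the grasp point (between the pads) lies 19 mm behind it (manip.grip_depth is the distance from the TCP to the grasp point, in m); z points along the fingers, x is the direction in which the jaws open and shut, and the axes are right-handed (so a half turn about z gives the same grasp; the last joint's range is limited). The gripper opens to 92 mm and grips with 3 to 60 N. Pads are 19 mm wide; open, the fingers measure 130 mm over their backs; the gripper's body (75 mm by 190 mm) begins 47 mm behind the grasp point.
Start: joints at [-0.967, 0.501, -0.427, 1.55, 0.221, 1.138, -0.21], TCP at [0.217, 0.613, 0.187] pointing down, gripper open.
Joint ranges: [-2.88, 2.88], [-0.31, 2.03], [-1.54, 1.56], [0.2, 2.42], [-1.41, 4.55], [0.19, 2.02], [-2.57, 2.57]. Speed limits (rad/s): [2.57, 2.57, 3.14, 3.14, 3.14, 3.14, 3.14].

## Interface

Orientations are given as a unit quaternion [x, y, z, w].
In Python, from bench import manip, effector, viewer gives the robot as it stands. Calls block until the motion is done:
- manip.move_pose(position, orientation): joint-space move of the TCP to a pose.
- manip.servo_line(position, ori=None, vel=0.15): straight line of the TCP; ori=None keeps the orientation; vel is the mean speed in m/s.
- manip.movej(angles): joint-space move.
- effector.open_jaws() and effector.close(f_grip=None): open the fingers fully, or close them until they stop; f_grip is the grip in N (None keeps the last).
- manip.sleep(seconds).
- manip.solve_ik(position, orientation): joint angles nearest the present ones, or None.
- viewer.get_image(name): name is "scene" or "top"; returns the picture (400x640x3 uint8, red, green, blue); there is no depth.
- viewer.get_calibration(name): a dict with "vfov" (degrees; the focal length in pixels is half the picture's height over the tangent of half this angle, whatever the lens; pixels are square), "cx", "cy" (the principal point, pixels), "eye" and "attitude" of the camera in the world. Camera axes: x right, y down, z forward; pixel columns grow to the right and rows downward; lengths in m; the calibration is good to about 2 mm. A picture is of the moment at which its call begins. get_calibration takes no time and is no camera call.
A pose or a line that the arm cannot do raises manip.PlanningError and nothing moves.
- manip.hand_in(): hands the job in, once; it reports no verdict.
Readings, each from a call of its own:
- manip.current_clock(): time.
- manip.current_q(): joint angles.
- manip.current_joint_velocities(): joint speeds.
- manip.current_tau(): joint torques, N m.
- manip.current_tool_pos(): TCP position.
- manip.current_tcp_rot(): TCP orientation.
- manip.current_force(): force on the tool from outside, world axes, zero at the start.
- manip.current_wrist_torque(): the same for the moment, N m.
- manip.current_finger_gap(): finger opening in m.
Only numpy, scipy, OpenCV 4.12 (cv2) and the standard library are available. Lean on these libraries where they do the work, as an engineer would, in place of code of your own. Each camera call takes 0.05 s, during which the arm holds its last target. There are 200 camera calls.

## Working session

There is one attempt and no reset: what is moved stays moved. The work goes in short steps, each a Python script; the robot and the scene stay as the last script left them, time stands still between calls to the robot, and variables do not carry over. Pictures are saved under pics/ and viewed, about 8 in all and at most 12, crops included, and the job is handed in when it is done.

```bash
mkdir -p pics
python3 - <<'E'
from bench import manip, viewer
import cv2
for n in("scene","top"):
    cv2.imwrite(f"pics/{n}0.png",viewer.get_image(n)[:,:,::-1]); print(n,viewer.get_calibration(n))
print(manip.current_clock(),manip.current_tcp_rot(),manip.current_force())
E
```

```text
scene {'vfov': 42.38538523347687, 'cx': 321.4531618970706, 'cy': 201.05209991988346, 'eye': array([-0.16335141, -0.70064286,  0.82832477]), 'attitude': array([ 0.80374306, -0.44887594,  0.19768526, -0.33679077])}
top {'vfov': 50.947466696499724, 'cx': 323.40239426044326, 'cy': 193.55366539526403, 'eye': array([ 0.37025308, -0.30016819,  1.24142689]), 'attitude': array([-0.70524891,  0.70610434, -0.04738543,  0.04237057])}
0.1 [ 8.16754883e-01  5.76984125e-01 -7.39797747e-04  4.83874346e-04] [ 0.23817861 -1.08839685 -0.56948956]
```

View pics/scene0.png

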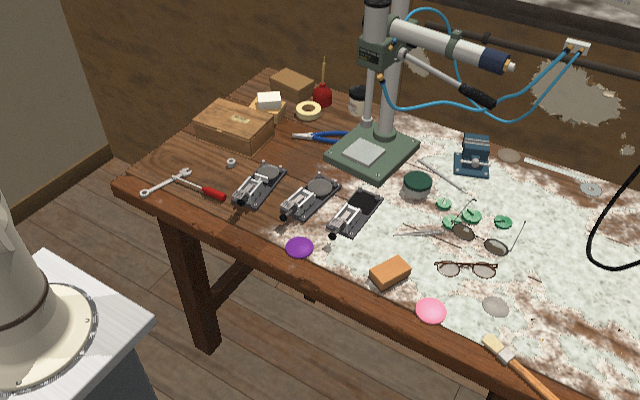

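View pics/top0.png

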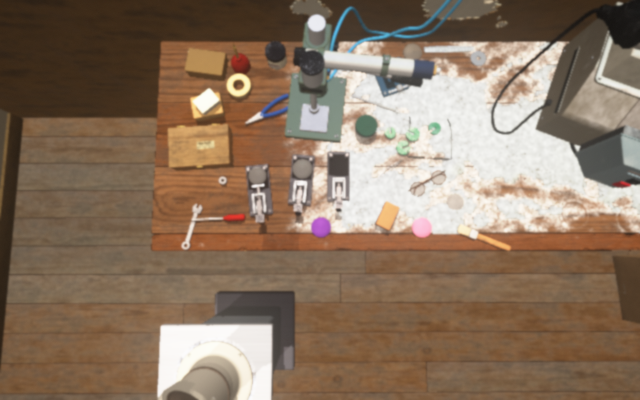

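Run:
```python
import cv2,numpy as np
s=cv2.imread("pics/scene0.png")[150:250,220:395]; t=cv2.imread("pics/top0.png")[145:235,235:360]
s=cv2.resize(s,(790,451),interpolation=cv2.INTER_CUBIC)
cv2.imwrite("pics/c1.png",s)
cv2.imwrite("pics/c2.png",cv2.resize(t,None,fx=6,fy=6,interpolation=cv2.INTER_CUBIC))
```

```text
(no output)
```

View pics/c1.png

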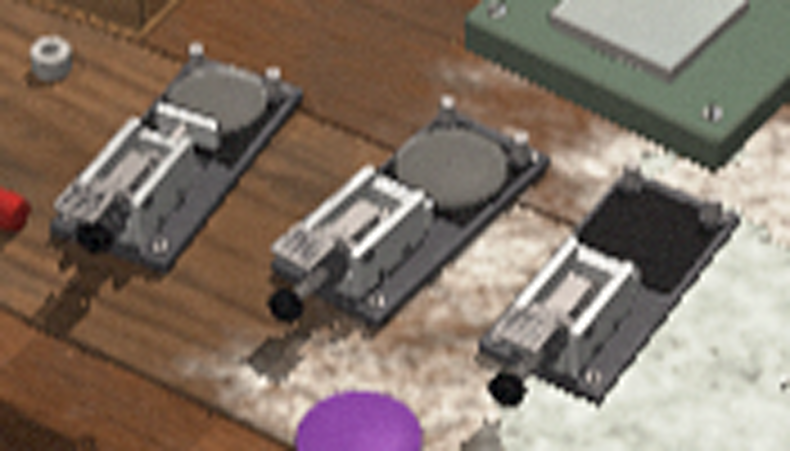

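View pics/c2.png

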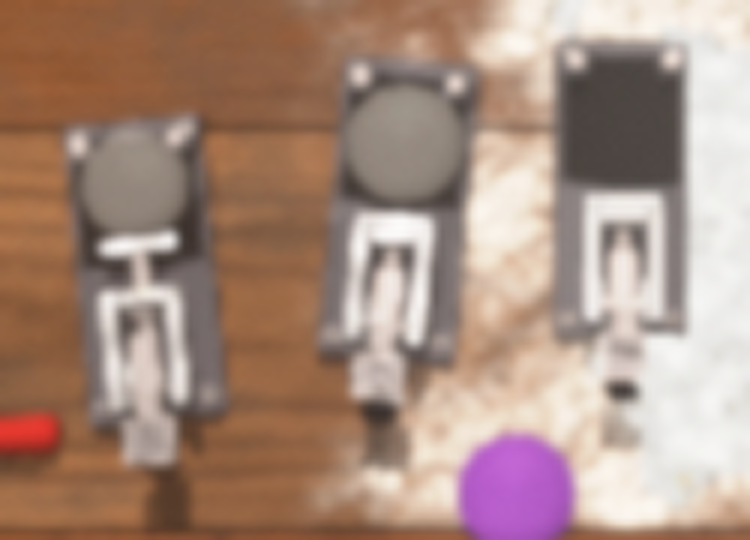

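The middle clamp is A (top about 302,183; scene about 310,196): knob out, jaw back, blank on the bed. The left one (259,192) has its jaw forward on a blank, so it is B. The right one (339,182) is cocked and empty, so it is C. The purple disc (321,228) and the pink disc (422,228) are look-alikes.

```bash
cat > h.py <<'E'
import numpy as np
from scipy.spatial.transform import Rotation as R
from bench import manip, effector, viewer
def ray(n,p,z):
    c=viewer.get_calibration(n); f=200/np.tan(np.radians(c['vfov']/2))
    d=R.from_quat(c['attitude']).apply([(p[0]-c['cx'])/f,(p[1]-c['cy'])/f,1])
    return c['eye']+d*(z-c['eye'][2])/d[2]
def proj(n,P):
    c=viewer.get_calibration(n); f=200/np.tan(np.radians(c['vfov']/2))
    q=R.from_quat(c['attitude']).inv().apply(np.array(P)-c['eye'])
    return q[:2]/q[2]*f+[c['cx'],c['cy']]
E
python3 - <<'E'
from h import *
np.set_printoptions(precision=4,suppress=True)
T=lambda x,y:(x/6-.5+235,y/6-.5+145)
S=lambda x,y:(x/4.514-.4+220,y/4.51-.4+150)
for k,z,t,s in[("padA",.052,(379,377),(307,245)),("pinL",.028,(361,74),(447,103)),("pinR",.028,(456,82),(519,140)),("blank",.020,(404,142),(452,165)),("padB",.052,(150,440),None),("padC",.052,(626,352),(530,327)),
 ("c1",.01,(345,62),None),("c2",.01,(478,66),None),("c3",.01,(320,355),None),("c4",.01,(452,362),None),("knobA",.03,(379,410),(286,303))]:
    a=ray("top",T(*t),z); print(k,a, ray("scene",S(*s),z) if s else "")
q=R.from_quat(manip.current_tcp_rot()).as_matrix(); print(q,manip.current_finger_gap())
E
```

```text
padA [ 0.4827 -0.2355  0.052 ] [ 0.483  -0.2371  0.052 ]
pinL [ 0.6343 -0.2245  0.028 ] [ 0.6305 -0.2253  0.028 ]
pinR [ 0.6303 -0.2711  0.028 ] [ 0.6255 -0.272   0.028 ]
blank [ 0.6019 -0.2454  0.02  ] [ 0.5983 -0.2482  0.02  ]
padB [ 0.453  -0.1276  0.052 ] 
padC [ 0.4945 -0.3527  0.052 ] [ 0.4928 -0.3542  0.052 ]
c1 [ 0.6443 -0.2153  0.01  ] 
c2 [ 0.6423 -0.2816  0.01  ] 
c3 [ 0.4976 -0.2042  0.01  ] 
c4 [ 0.494 -0.269  0.01 ] 
knobA [ 0.4688 -0.2344  0.03  ] [ 0.4631 -0.2377  0.03  ]
[[ 0.3342  0.9425 -0.0007]
 [ 0.9425 -0.3342 -0.0016]
 [-0.0018 -0.0001 -1.    ]] 0.09191644754210326
```

Pad A is at about (0.483, -0.236) in both views, and the clamp's yaw is about -0.085. I'll close the fingers, go above the pad and take one look.

```bash
cat >> h.py <<'E'
a=-0.085; ux=np.array([np.cos(a),np.sin(a),0]); uy=np.array([-np.sin(a),np.cos(a),0]); uz=np.array([0,0,-1.])
Q=R.from_matrix(np.c_[uy,np.cross(uz,uy),uz]).as_quat()
pad=np.array([.483,-.2363,.052])
E
python3 - <<'E'
from h import *
import cv2
effector.close(5)
manip.move_pose(pad+[0,0,.10],Q)
manip.servo_line(pad+[0,0,.018])
manip.sleep(.3)
P=manip.current_tool_pos();print(manip.current_clock(),P,manip.current_force(),manip.current_finger_gap())
for n in("scene","top"): print(n,proj(n,P),proj(n,pad))
s=viewer.get_image("scene")[:,:,::-1]; t=viewer.get_image("top")[:,:,::-1]
s=cv2.resize(s[150:240,250:350],(600,540),interpolation=cv2.INTER_CUBIC)
cv2.imwrite("pics/d1.png",s)
cv2.imwrite("pics/d2.png",cv2.resize(t[140:235,235:360],None,fx=5,fy=5,interpolation=cv2.INTER_CUBIC))
E
```

```text
5.65 [ 0.48361451 -0.23651478  0.07082262] [ 0.37824642 -0.11151838  0.54787865] 0.0005990434371058187
scene [287.25705572 197.31495461] [287.2823687  203.78079322]
top [297.66680296 206.37743387] [297.94611444 207.23076385]
```

View pics/d1.png

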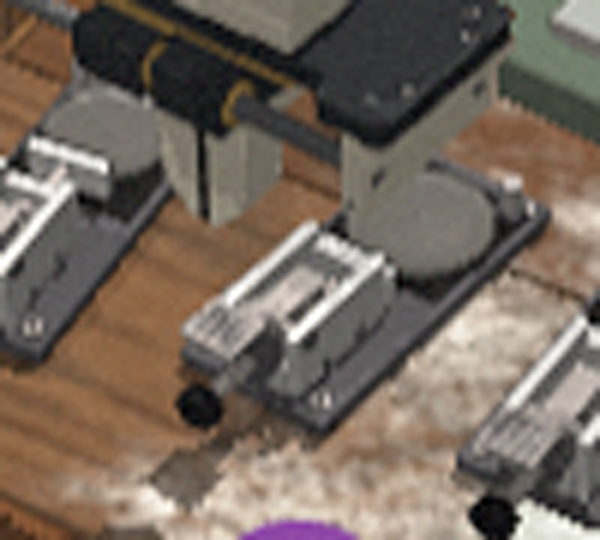

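The clamp and pad (crop 235,325) are still clear. The shut fingertips show at crop (210,222), which is higher in the picture than predicted (222,283). I'll check the top and full views before descending.

Run:
```python
from h import *
import cv2
P=manip.current_tool_pos();print(manip.current_clock(),P,manip.current_tcp_rot(),manip.current_finger_gap(),manip.current_q())
s=viewer.get_image("scene")[:,:,::-1]
s=cv2.resize(s[60:260,180:430],(750,600),interpolation=cv2.INTER_CUBIC)
t=cv2.resize(cv2.imread("pics/d2.png"),None,fx=.6,fy=.6)
cv2.imwrite("pics/d3.png",s)
```

```text
5.75 [ 0.48333407 -0.23639932  0.07049317] [7.36502183e-01 6.76435016e-01 2.52117360e-04 3.72784558e-04] 0.0006384828473671878 [ 0.12741599  0.43679809  0.34284701  1.95169616 -0.20282615  0.78510333
  2.07037285]
```

View pics/d3.png

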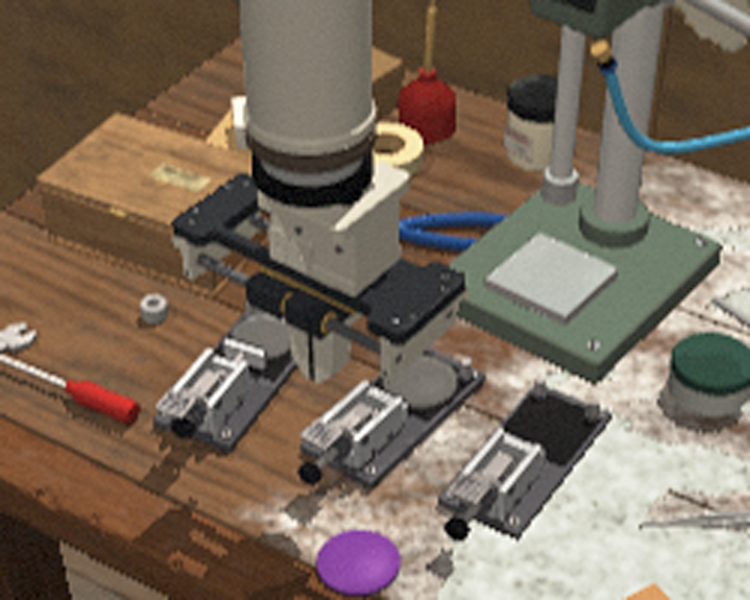

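View pics/d2.png

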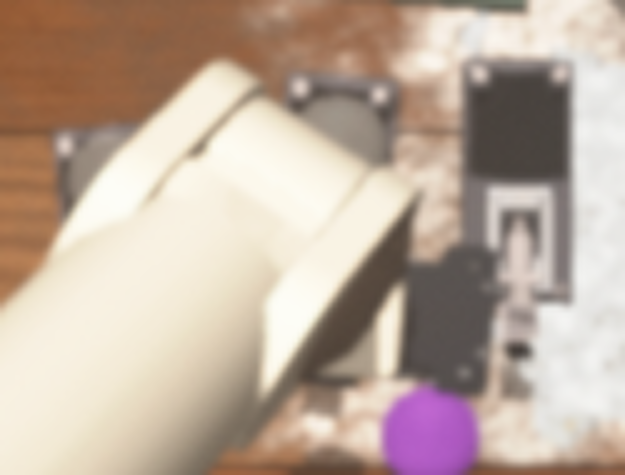

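The fingertip at scene px (286,186) disagrees with the reported TCP, which projects to (287,197). I'll triangulate the black plate's outer corners across both views to see what is really offset.

Run:
```python
from h import *
np.set_printoptions(precision=4,suppress=True)
def tri(s,t):
    A=[];b=[];
    for n,p in(("scene",s),("top",t)):
        e=viewer.get_calibration(n)['eye']; d=ray(n,p,0)-e; d/=np.linalg.norm(d); M=np.eye(3)-np.outer(d,d); A.append(M); b.append(M@e)
    X=np.linalg.lstsq(np.vstack(A),np.hstack(b),rcond=None)[0]; return X,proj("scene",X)-s,proj("top",X)-t
for s,t in[((313.3,172.5),(334,218)),((334.8,152),(334,189.4))]: print(*tri(np.array(s),np.array(t)))
P=manip.current_tool_pos()
for z in(.0705,.08,.09,.1,.11): print(z,ray("scene",(286,186),z))
for dx in(-.0095,.0095):
  for dy in(-.019,.019): print(dx,dy,proj("scene",P+dx*ux+dy*uy))
```

```text
[ 0.4395 -0.3313  0.2169] [ 1.3506 -0.1091] [-0.8199  0.5791]
[ 0.511  -0.333   0.2164] [ 0.4672 -0.0429] [-0.2995  0.2006]
0.0705 [ 0.512  -0.214   0.0705]
0.08 [ 0.5036 -0.2201  0.08  ]
0.09 [ 0.4947 -0.2266  0.09  ]
0.1 [ 0.4858 -0.233   0.1   ]
0.11 [ 0.4768 -0.2394  0.11  ]
-0.0095 -0.019 [291.3154 203.8127]
-0.0095 0.019 [277.3443 196.3038]
0.0095 -0.019 [296.9023 198.8155]
0.0095 0.019 [282.9922 191.4531]
```

```bash
cat >> h.py <<'E'
def fz(n=8):
    r=[]
    for _ in range(n): r.append(manip.current_force()); manip.sleep(.015)
    return np.mean(r,0)
E
python3 - <<'E'
from h import *
import cv2
np.set_printoptions(precision=3,suppress=True)
p=manip.current_tool_pos(); p[:2]=pad[:2]
manip.servo_line([p[0],p[1],.058],vel=.03)
manip.sleep(.15); b=fz(); print(b, manip.current_clock())
z=.058
while z>.0475:
    z-=.001; manip.servo_line([p[0],p[1],z],vel=.02); f=fz(5)-b
    print(manip.current_tool_pos(),f,round(manip.current_clock(),2))
    if f[2]>.8: break
s=viewer.get_image("scene")[:,:,::-1]
cv2.imwrite("pics/e1.png",cv2.resize(s[120:230,230:370],(764,600),interpolation=cv2.INTER_CUBIC))
E
```

```text
[ 0.04   0.183 -0.067] 6.6333
[ 0.483 -0.236  0.057] [-0.293 -0.145  0.107] 6.97
[ 0.483 -0.236  0.056] [ 0.039 -0.397  0.08 ] 7.3
[ 0.483 -0.236  0.055] [ 0.013 -0.371  0.342] 7.63
[ 0.483 -0.236  0.054] [ 0.031 -0.168  0.196] 7.97
[ 0.483 -0.236  0.053] [-0.142  0.045  0.139] 8.3
[ 0.483 -0.236  0.052] [0.509 0.17  0.13 ] 8.63
[ 0.483 -0.236  0.051] [ 0.024 -0.366 -0.107] 8.97
[ 0.483 -0.236  0.05 ] [ 0.118 -0.136  0.254] 9.3
[ 0.483 -0.236  0.049] [-0.145 -0.286  0.369] 9.63
[ 0.483 -0.236  0.048] [-0.212  0.044  0.399] 9.97
[ 0.483 -0.236  0.047] [-0.119 -0.176  0.134] 10.3
```

View pics/e1.png

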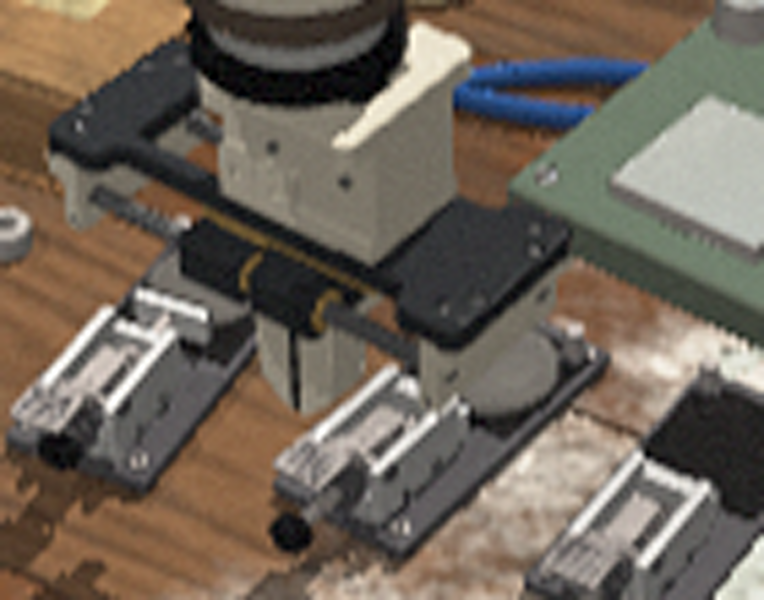

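There was no contact at a reported z of 0.047. The picture agrees: the fingertips (crop 300,410) hang clearly above the pad (crop 315,460). Sideways position checks out (plate corners and finger columns agree), so the tips really sit about 30–35 mm higher than reported. I'll go down further by force and look at contact before pressing.

Run:
```python
from h import *
import cv2
np.set_printoptions(precision=3,suppress=True)
p=pad.copy(); b=fz(12); z=.047
while z>.008:
    z-=.001; manip.servo_line([p[0],p[1],z],vel=.02); f=fz(4)-b
    if f[2]>.7: f=fz(5)-b
    if f[2]>.8: break
print(manip.current_tool_pos(),f,manip.current_clock())
s=viewer.get_image("scene")[:,:,::-1]
cv2.imwrite("pics/e2.png",cv2.resize(s[150:230,250:350],(750,600),interpolation=cv2.INTER_CUBIC))
```

```text
[ 0.483 -0.236  0.012] [-1.628 -0.281  2.067] 21.7167
```

View pics/e2.png

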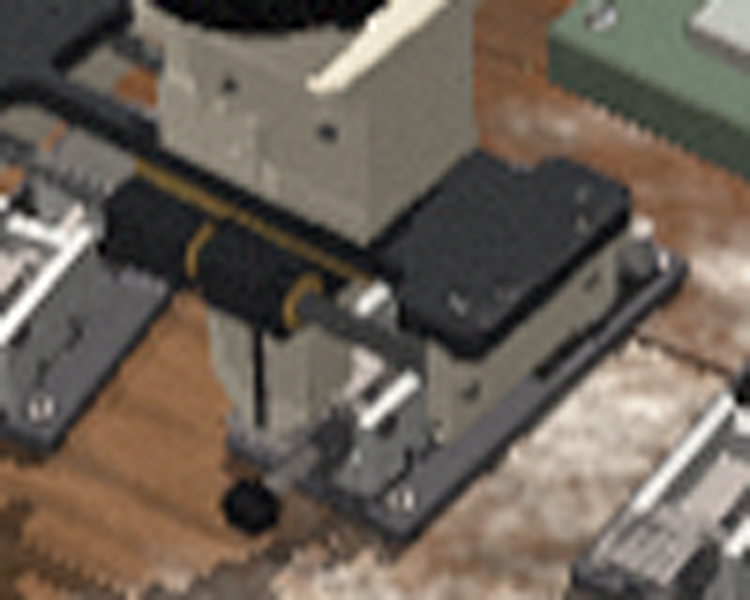

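The fingertips are on pad A (crop 270,435). The force is 2 N and the knob (crop 250,505) is still back, so the clamp is cocked. I'll press in small steps, watch the knob and stop when it moves.

Run:
```python
from h import *
import cv2
np.set_printoptions(precision=3,suppress=True)
def knob():
    g=viewer.get_image("scene")[208:226,274:296].max(2)<28
    ys,xs=np.nonzero(g); return np.array([xs.mean()+274,ys.mean()+208,len(xs)]) if len(xs) else np.zeros(3)
k0=knob(); p=manip.current_tool_pos(); p[:2]=pad[:2]; print(k0); f0=np.zeros(3)
for i in range(1,7):
    q=p-[0,0,.0008*i]-ux*.0004*i
    manip.servo_line(q,vel=.02); manip.sleep(.12); k=knob(); f=fz(3)
    print(i,manip.current_tool_pos(),f,k,round(manip.current_clock(),2))
    if np.hypot(*(k-k0)[:2])>2 or f[2]>6.5: break
manip.sleep(.15); print(knob(),fz(3))
manip.servo_line(q+[0,0,.07],vel=.12)
print(manip.current_clock(),manip.current_tool_pos(),fz(3),knob())
s=viewer.get_image("scene")[:,:,::-1]
cv2.imwrite("pics/e3.png",cv2.resize(s[140:230,250:362],(750,600),interpolation=cv2.INTER_CUBIC))
```

```text
[283.12 217.32  25.  ]
1 [ 0.483 -0.236  0.011] [-0.976 -0.363  0.839] [283.323 217.065  31.   ] 22.28
2 [ 0.482 -0.236  0.01 ] [-0.433  0.001  0.6  ] [283.25  217.214  28.   ] 22.75
3 [ 0.482 -0.236  0.01 ] [0.119 0.19  2.619] [285.931 214.552  29.   ] 23.22
[286.032 214.484  31.   ] [-0.462 -0.198  2.002]
24.2 [ 0.481 -0.236  0.079] [-0.232 -0.283 -0.282] [286.194 214.226  31.   ]
```

View pics/e3.png

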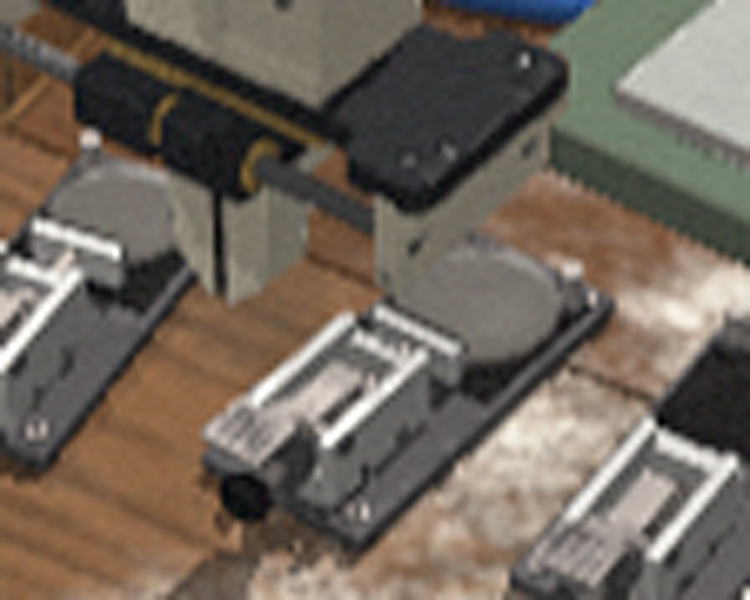

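The plunger has fired: the jaw (crop 415,330) is against the blank, the blank is at the pins, and the pad is back up and clear of the fingers. Handing in.

Run:
```python
from h import *
p=manip.current_tool_pos(); manip.servo_line(p+[0,0,.04],vel=.12)
print(manip.current_clock(),fz(3)); print(manip.hand_in())
```

```text
24.825 [ 0.13784622  0.1617466  -0.3849503 ]
the job is handed in; nothing more can be done
None
```

I tripped clamp_a, the middle clamp, by pressing its catch pad with the shut fingertips. I then let go of the pad, withdrew straight up and handed in at about 25 s of the 32 s allowed.

- **Result:** The last picture shows the jaw forward against the blank, the blank at the pins and the pad back up. The knob moved about 4 px in the scene view, roughly the expected 12 mm.
- **Forces:** The highest force I read while pressing was about 2.6 N. After withdrawing, the force was back to zero within noise.
- **Other things:** I moved only above clamp_a. The parts of clamps B and C visible in the last crop look unchanged. I took no final picture of the bench things around them.
- **Disagreement:** The fingertips sat roughly 35–40 mm higher than the reported tool position. Contact came at a reported z of 0.012 m, although the pad is at 0.052 m. I relied on the images and the force reading for height, and I did not find the cause of the offset.

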